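Load two reagent packs into a sprung magazine

ROBOT

A 6-joint arm with a two-finger parallel gripper is mounted at the origin on the work surface. World frame = base frame: x ahead of the robot, y to its left, z up, the work surface at z = 0. Lengths are in m, angles in degrees, forces in N, time in s.
With the tool pointing down it reaches from about 0.4 to 0.825 m from the base axis. Payload 7 kg.
Tool frame: the origin (TCP) lies midway between the tips of the shut fingers; the grasp point (between the pads) lies 19 mm behind it; z points along the fingers, y is the line along which they close (so a half turn about z gives the same grasp; the last joint's range is limited). The gripper opens to 88 mm and grips with 3 to 60 N. Pads are 19 mm wide; open, the fingers measure 130 mm over their backs; the gripper's body (78 mm by 193 mm) begins 47 mm behind the grasp point.
Start: joints at [-48.696, 20.546, 0.682, 0, -70.136, -16.507], TCP at [0.283, -0.613, 0.227] pointing down, gripper open.
Joint ranges: [-176.03, 176.03], [-82.01, 121.73], [-58.28, 71.71], [-173.87, 95.51], [-174.79, -0.11], [-173.66, 173.66]. Speed limits (degrees/s): [136.94, 136.94, 172.46, 180, 180, 180].

INTERFACE

Orientations are given as [roll, pitch, yaw] about the fixed x, y, z axes, in that order (R = Rz(yaw) Ry(pitch) Rx(roll)).
In Python, from plant import ctrl gives the robot as it stands.
- The arm moves only by the tool arm_command, never from a script. Its argument "steps" is a list of rows, each an object with "translation": the shift along the tool's x, y, z in mm, a list of three; "rotation": the turn, a rotation vector about the tool's x, y, z in units of 5 degrees (1.0 is 5 degrees), a list of three; "claw": the finger opening in mm, from 0 to 87.6. In form: [{"translation": [x, y, z], "rotation": [rx, ry, rz], "claw": claw}, ...]. A call has 1 to 5 rows; each row is the pose to reach, as a shift and turn from the pose commanded when the call began, along the tool's axes at that moment; what a row does not reach only later rows make up. A row lasts 1/10 s, in which the tool goes at most 50 mm and 8.59 degrees, less where a joint would pass 70% of its speed; a pose out of reach is approached as far as the arm can. A call with a gripper value outside its range is refused whole. The fingers move at their own pace and stop on an object; the grip force is fixed at half the most. Time passes only in rows, so rows that repeat a pose let the fingers close. It gives the time, the measured TCP pose, the force, the opening and the grip force at its end, in the units of the state.
- ctrl.get_obs(): the state, without advancing time (a new reading comes with each control period).
- ctrl.snapshot(name): name is "side" or "top" or "wrist"; returns (picture, depth): 480x640x3 uint8, red, green, blue; 480x640 float32, m along the optical axis (not along the pixel's ray), 0 where there is no reading.
- ctrl.calibration(name): a dict with "vertical_fov" (degrees; the focal length in pixels is half the picture's height over the tangent of half this angle, whatever the lens; pixels are square), "cx", "cy" (the principal point, pixels), "rvec" (rotation vector, rad) and "tvec" (3), from world to camera coordinates, as OpenCV has them; the wrist camera has in their place "hand_eye" (4x4, takes a point from camera to tool coordinates, whose origin is the TCP and whose axes are the flange's). Camera axes: x right, y down, z forward; pixel columns grow to the right and rows downward; lengths in m; the calibration is good to about 2 mm. A picture is of the moment at which its call begins: read the wrist's pose just before it. calibration takes no time and is no camera call.
- ctrl.close_job(): hands the job in; it is judged then, once.
The state is a dict: "clock": time; "joint_pos": joint angles; "qvel": joint speeds; "tau": joint torques, N m; "tool_pos": TCP position; "orientation": TCP orientation; "force": force on the tool from outside, world axes, zero at the start; "moment": the same for the moment, N m; "opening": finger opening in m; "gripper_force": force on a finger pad.
Only numpy, scipy, OpenCV 4.12 (cv2) and the standard library are available. Lean on these libraries where they do the work, as an engineer would, in place of code of your own. Each camera call takes 0.05 s, during which the arm holds its last target. There are 200 camera calls.

TASK

Load the analyser's spring-loaded magazine with both purple-lidded reagent packs: one after the other, press each pack flat, lid up, down through the magazine's mouth until the sprung green lips snap over it, and leave both packs held under the lips. Leave the orange-lidded pack where it lies.

Things in the scene. Friction and masses are not known exactly. Their poses are not given: they have to be found in the camera images.
- purple_a_mid (a point): Reagent pack, a flat closed plastic block 36 (x) by 80 (y) by 24 (z) mm, about 80 g, white with a purple lid on top, lying flat on the bench lid up. The point is its centre, 12 mm above its underside; x runs along its short side (grasp it across these 36 mm), y along its long side, z up. There are two alike; either may go in first, either way round.
- purple_b_mid (a point): The second purple-lidded reagent pack, the same in every way as the first (36 by 80 by 24 mm). The point is its centre, axes alike. Each pack goes in with its x along the magazine's x. Pushing it down past the lips takes 5 to 15 N; they snap over it once its top is below 74 mm. Push the top to about 68 mm, then let go: it rises against the lips. The second goes in to the same height, pushing the first down.
- orange_mid (a point): A reagent pack of the same shape and size with an orange lid; not to be loaded, to be left lying. The point is its centre, axes as for the others.
- magazine: Fixed grey-blue open-topped magazine; origin: centre of its underside, z up. Channel 42 (x) by 86 (y) mm, walls 94 high, white flares to 103 widen the mouth 8 each way; x sides open over the middle 56 mm down to the 8 mm base plate, for fingers. At each y end a sprung green lip juts in 8 mm, flat underside 74 mm up, sloped on top. Yellow sprung floor: top at 73 mm, sinks up to 58, 3 to 8 N.
There are look-alikes about, which are no part of the job. Leave any red or turquoise look-alike of the part that bears purple_b_mid alone.

How it is judged (in metres and radians):
On the way:
1. one purple pack has been pushed in below the lips (((z of purple_a_mid in the frame of magazine between 0.02 and 0.0645 m and x of purple_a_mid in the frame of magazine between -0.01 and 0.01 m and y of purple_a_mid in the frame of magazine between -0.01 and 0.01 m and angle between purple_a_mid's own z axis and vertical below 0.17 rad) or (z of purple_b_mid in the frame of magazine between 0.02 and 0.0645 m and x of purple_b_mid in the frame of magazine between -0.01 and 0.01 m and y of purple_b_mid in the frame of magazine between -0.01 and 0.01 m and angle between purple_b_mid's own z axis and vertical below 0.17 rad))), for 0.2 s.
At the end, for the whole second after the job is handed in: Both purple packs rest in the magazine under the lips: centres within 10 mm of its axis in its x and y, between 20 and 64.5 mm above its underside (62 mm when held against the lips), lid up within 10 degrees of level; the orange pack within 40 mm of its start (z of purple_a_mid in the frame of magazine between 0.02 and 0.0645 m and x of purple_a_mid in the frame of magazine between -0.01 and 0.01 m and y of purple_a_mid in the frame of magazine between -0.01 and 0.01 m and angle between each of purple_a_mid, purple_b_mid's own z axis and vertical below 0.17 rad and z of purple_b_mid in the frame of magazine between 0.02 and 0.0645 m and x of purple_b_mid in the frame of magazine between -0.01 and 0.01 m and y of purple_b_mid in the frame of magazine between -0.01 and 0.01 m and linear speed of each of purple_a, purple_b below 0.02 m/s and distance of orange_mid from where it was at the start of the episode below 0.04 m); the robot touches nothing.
It fails at once if the orange-lidded pack is moved more than 40 mm (distance of orange_mid from where it was at the start of the episode above 0.04 m).
It also fails if it takes over 58 s, if anything falls off the work surface, if the arm or the gripper's body presses on something with over 40 N, if the wrist force passes 120 N, or if a joint passes its speed limit or range.

## Working session

There is one attempt and no reset: what is moved stays moved. The work goes in short steps, Python scripts to look and compute and a tool call to move; the robot and the scene stay as the last step left them, time stands still between calls to the robot, and variables do not carry over. Pictures are saved under pics/ and viewed, at most 10 in all, crops included, and the job is handed in when it is done.

Besides the shell and the picture viewer there is one more tool, called after "Emit:" as name([rows], argument=value, ...), one row to a line, values as JSON. arm_command: Moves the arm, as the interface text tells. Its arguments: {"type":"object","properties":{"steps":{"type":"array"}},"required":["steps"]}

```bash
ls; mkdir -p pics; cat > h.py <<'E'
import numpy as np, cv2
from plant import ctrl
def K(c):
    f=240/np.tan(np.radians(c["vertical_fov"])/2); return f
def cam2world(name, obs=None):
    c=ctrl.calibration(name)
    if "hand_eye" in c:
        from scipy.spatial.transform import Rotation as R
        T=np.eye(4); T[:3,:3]=R.from_euler('xyz',obs["orientation"],degrees=True).as_matrix(); T[:3,3]=obs["tool_pos"]
        return c,T@np.array(c["hand_eye"])
    Rm=cv2.Rodrigues(np.array(c["rvec"],float))[0]; T=np.eye(4); T[:3,:3]=Rm; T[:3,3]=np.ravel(c["tvec"])
    return c,np.linalg.inv(T)
def cloud(name, depth, obs=None):
    c,T=cam2world(name,obs); f=K(c)
    v,u=np.mgrid[:480,:640]
    P=np.stack([(u-c["cx"])/f*depth,(v-c["cy"])/f*depth,depth],-1)
    return P@T[:3,:3].T+T[:3,3]
def snap(name,fn):
    o=ctrl.get_obs(); p,d=ctrl.snapshot(name); cv2.imwrite(f"pics/{fn}.png",p[...,::-1]); np.savez(f"pics/{fn}.npz",p=p,d=d,w=cloud(name,d,o)); return o
E
python3 - <<'E'
from h import *
o=snap("top","top0"); snap("side","side0"); print(o)
for n in("top","side","wrist"): print(n,ctrl.calibration(n))
E
```

```text
pics
{'clock': 0.0, 'joint_pos': array([-4.86946731e+01,  2.05920828e+01,  6.34678256e-01, -2.05699981e-02,
       -7.01361493e+01, -1.65069495e+01]), 'qvel': array([ 0.06638837,  0.03942328,  0.03769416,  0.04713822,  0.02160564,
       -0.05938781]), 'tau': array([-8.23904193e-04, -5.82716775e+01,  2.93055171e+01,  6.99745104e+00,
        6.75518837e-03, -1.47328960e-04]), 'tool_pos': array([ 0.28288914, -0.61232675,  0.22562084]), 'orientation': array([ 1.79904807e+02, -8.04411452e-03, -1.55208621e+02]), 'force': array([-1.22759108, -0.51535613,  0.24266872]), 'moment': array([-0.02588611, -0.00389131, -0.01778188]), 'gripper_force': 0.0, 'opening': 0.08737012951290442}
top {'vertical_fov': 56.34717267604536, 'cx': 323.4792645806596, 'cy': 242.84984638406377, 'rvec': array([ 2.21084781, -2.16274236,  0.13043516]), 'tvec': array([0.02261598, 0.55742424, 0.81635531])}
side {'vertical_fov': 53.595358481735985, 'cx': 322.66616148240155, 'cy': 235.71638081052924, 'rvec': array([ 0.43594003, -2.7247289 ,  1.1892464 ]), 'tvec': array([0.54177388, 0.13024698, 0.70398963])}
wrist {'vertical_fov': 63.32289939007824, 'cx': 320.4202484876737, 'cy': 244.01065479360605, 'hand_eye': array([[-1.04496238e-03, -9.65541819e-01, -2.60245854e-01,
         6.99160577e-02],
       [ 9.99996508e-01, -1.64063086e-03,  2.07165249e-03,
        -6.95360230e-04],
       [-2.42723449e-03, -2.60242780e-01,  9.65540162e-01,
        -1.57031469e-01],
       [ 0.00000000e+00,  0.00000000e+00,  0.00000000e+00,
         1.00000000e+00]])}
```

View pics/top0.png

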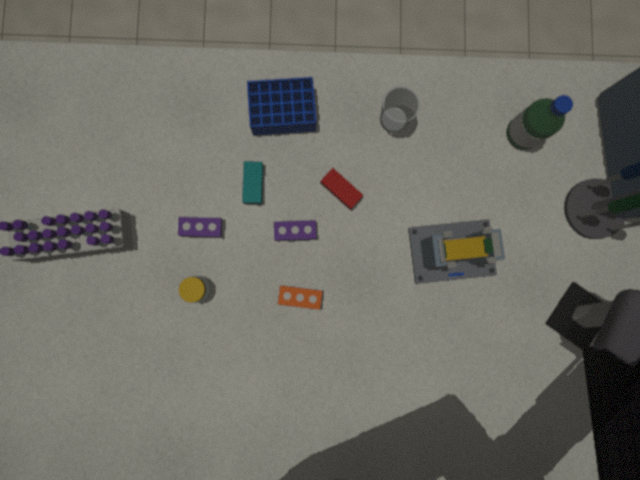

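View pics/side0.png

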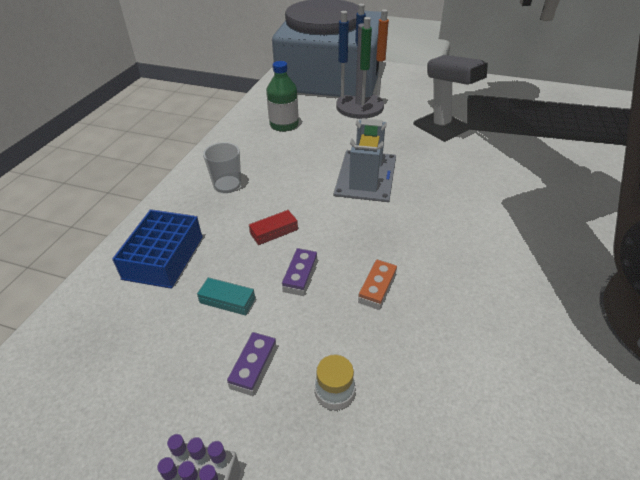

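The top picture shows two purple-lidded packs at (200,227) and (296,231), the orange pack at (300,297), and red (342,188) and turquoise (253,183) blocks that are plain look-alikes. The magazine is at (468,249) with its yellow floor showing, and its base plate spans about (410–497, 220–283). The purple tubes at (60,235) are in a rack, so they aren't packs.

```bash
python3 - <<'E'
from h import *
from scipy import ndimage as nd
z=np.load("pics/top0.npz"); p,w=z["p"],z["w"]
hsv=cv2.cvtColor(p,cv2.COLOR_RGB2HSV)
print(hsv[227,192],hsv[231,288],hsv[249,468],w[227,192],w[231,288],w[249,468])
def rect(m,zlo,zhi,lab):
    l,n=nd.label(m&(w[...,2]>zlo)&(w[...,2]<zhi))
    for i in range(1,n+1):
        mm=l==i
        if mm.sum()<100: continue
        q=w[mm]; r=cv2.minAreaRect((q[:,:2]*1000).astype(np.float32))
        vs=np.argwhere(mm).mean(0)[::-1]
        print(lab,vs.round(),mm.sum(),np.round(r[0],1),np.round(r[1],1),round(r[2],1),"z",np.median(q[:,2]).round(4), np.median(q[:,:2],0).round(4))
H,S,V=[hsv[...,i].astype(int) for i in range(3)]
rect((H>125)&(H<150)&(S>90),0.01,.05,"purple")
rect((H>3)&(H<14)&(S>130),0.01,.05,"orange")
rect((H>18)&(H<30)&(S>150),0.05,.12,"yellow")
x=w[215:290,400:510]; pm=np.zeros((480,640),bool); pm[210:290,400:505]=1
rect(pm&(w[...,2]>.004),0.004,.014,"plate")
rect(pm,.097,.115,"flares")
rect(pm,.085,.115,"walls")
im=p[205:295,395:515]; cv2.imwrite("pics/mag.png",cv2.resize(im[...,::-1],None,fx=5,fy=5,interpolation=cv2.INTER_CUBIC))
im=p[170:320,160:340]; cv2.imwrite("pics/packs.png",cv2.resize(im[...,::-1],None,fx=4,fy=4,interpolation=cv2.INTER_CUBIC))
E
```

```text
[138 126  95] [137 121  99] [ 24 198 125] [0.5808241  0.28128376 0.02518983] [0.57791762 0.10214811 0.02253241] [ 0.5476356  -0.22330807  0.06975332]
purple [200. 227.] 495 [582.2 267.6] [32.4 77.8] 1.3 z 0.0237 [0.5799 0.2677]
purple [295. 230.] 486 [580.1  89. ] [33.1 76.3] 4.0 z 0.0237 [0.5779 0.0886]
orange [300. 297.] 601 [454.7  76.7] [78.7 34. ] 84.4 z 0.0238 [0.4546 0.0767]
yellow [465. 248.] 771 [ 549.3 -216.3] [35.3 76.6] 7.6 z 0.0725 [ 0.549  -0.2166]
yellow [192. 289.] 483 [465.4 268.2] [40.9 42.5] 3.3 z 0.0548 [0.4659 0.2685]
plate [448. 253.] 2573 [ 549.3 -214.6] [110.4 161.7] 7.4 z 0.0075 [ 0.5297 -0.2076]
flares [497. 243.] 111 [ 555.5 -263.5] [40.9  9.8] 10.3 z 0.1005 [ 0.5564 -0.2643]
walls [494. 244.] 521 [ 555.  -259.5] [61.5 34.5] 7.6 z 0.095 [ 0.5556 -0.2602]
walls [441. 249.] 486 [ 544.1 -170.4] [61.6 34. ] 6.1 z 0.0944 [ 0.5427 -0.165 ]
```

View pics/mag.png

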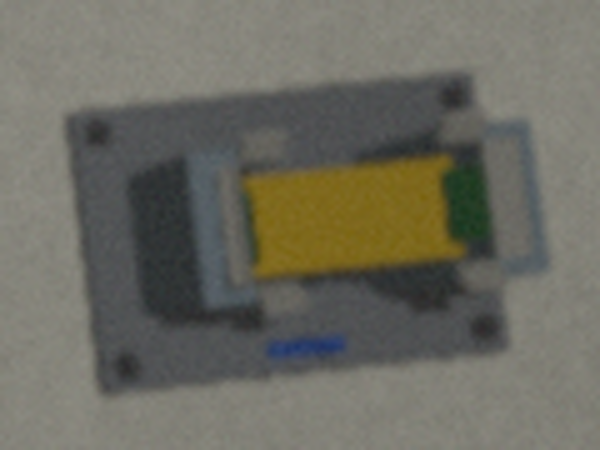

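View pics/packs.png

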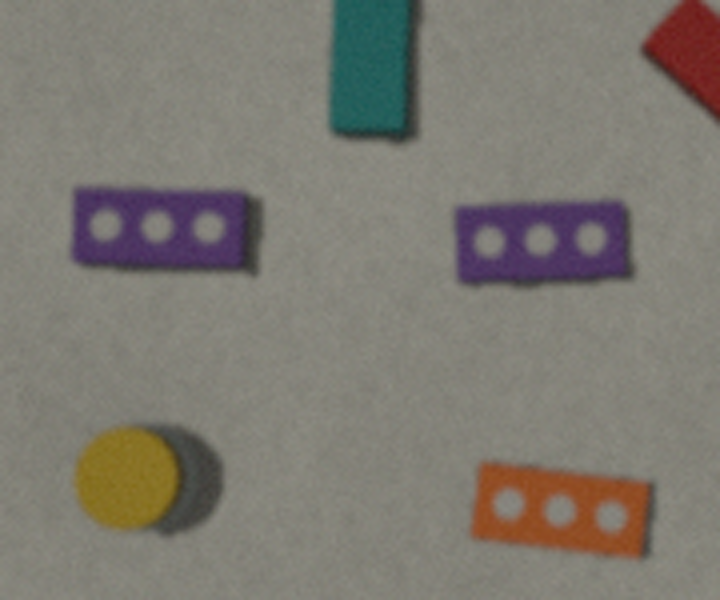

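The enlarged crops confirm two purple lids with three white caps each at (200,227) and (296,231). The red and turquoise blocks have plain tops. The magazine's long axis tilts up to the right, about +7° yaw. Next I'll check clearances and work out the first move.

```bash
cat >> h.py <<'E'
def go(pos,yaw,o=None):
    from scipy.spatial.transform import Rotation as R
    o=o or ctrl.get_obs()
    Rc=R.from_euler('xyz',o["orientation"],degrees=True); Rt=R.from_euler('xyz',[180,0,yaw],degrees=True)
    print("shift mm",np.round(Rc.inv().apply(np.array(pos)-o["tool_pos"])*1000,1),"rot/5deg",np.round(np.degrees((Rc.inv()*Rt).as_rotvec())/5,2), "pos",o["tool_pos"].round(4),o["orientation"].round(2),"t",o["clock"],"F",o["force"].round(1),"op",round(o["opening"],4))
E
python3 - <<'E'
from h import *
z=np.load("pics/top0.npz"); p,w=z["p"],z["w"]
hsv=cv2.cvtColor(p,cv2.COLOR_RGB2HSV).astype(int)
def pca(m,l):
    q=w[m][:,:2]; q=q-q.mean(0); u,s,v=np.linalg.svd(q,full_matrices=False); d=v[0]*np.sign(v[0][1]); print(l,"yaw",np.degrees(np.arctan2(-d[0],d[1])).round(2))
P=(hsv[...,0]>120)&(hsv[...,0]<155)&(hsv[...,1]>60); Z=w[...,2]
u=np.mgrid[:480,:640][1]
pk=(Z>.01)&(Z<.04)
a=np.zeros_like(pk); a[210:255,265:330]=1; pca(a&(Z>.018)&pk,"a")
a=np.zeros_like(pk); a[210:245,170:230]=1; pca(a&(Z>.018)&pk,"b")
Y=(hsv[...,0]>18)&(hsv[...,0]<30)&(hsv[...,1]>150)&(Z>.06)&(u>400); pca(Y,"floor")
# height grid
for yy in np.arange(-.6,.0,.05):
    print(round(yy,2),[int(1000*np.max(Z[(abs(w[...,1]-yy)<.025)&(abs(w[...,0]-xx)<.025)&(Z<.5)],initial=-1)) for xx in np.arange(.25,.8,.05)])
go([.58,.10,.227],-87)
E
```

```text
a yaw 3.49
b yaw 0.27
floor yaw -14.44
-0.6 [-1000, -1000, -1000, -1000, -1000, 4, 3, 3, 0, -1000, -1000]
-0.55 [25, 25, 25, -1000, 2, 3, 4, 73, 90, 93, 4]
-0.5 [25, 25, 26, 14, 15, 10, 3, 103, 158, 154, 109]
-0.45 [17, 20, 176, 177, 169, 155, 3, 195, 193, 166, 3]
-0.4 [4, 4, 174, 176, 166, 4, 4, 3, 4, 4, 112]
-0.35 [4, 3, 3, 3, 6, 4, 4, 3, 3, 3, 149]
-0.3 [4, 4, 4, 3, 4, 12, 95, 13, 3, 4, 4]
-0.25 [4, 4, 4, 4, 4, 104, 103, 103, 5, 3, 3]
-0.2 [4, 4, 4, 3, 4, 105, 102, 103, 3, 3, 3]
-0.15 [3, 4, 4, 4, 4, 102, 106, 101, 3, 3, 4]
-0.1 [4, 5, 4, 4, 4, 3, 4, 4, 4, 4, 4]
-0.05 [3, 4, 3, 5, 4, 4, 4, 3, 27, 3, 4]
shift mm [-568.4  522.1   -0.6] rot/5deg [ 2.000e-02  1.000e-02 -1.364e+01] pos [ 0.2829 -0.6124  0.2257] [ 1.7991e+02 -1.0000e-02 -1.5521e+02] t 0.1 F [0.1 0.6 0.1] op 0.0877
```

Emit:
arm_command([
  {"translation": [-568, 522, 0], "rotation": [0, 0, -13.64], "claw": 87},
  {"translation": [-568, 522, 0], "rotation": [0, 0, -13.64], "claw": 87},
  {"translation": [-568, 522, 0], "rotation": [0, 0, -13.64], "claw": 87},
  {"translation": [-568, 522, 0], "rotation": [0, 0, -13.64], "claw": 87},
  {"translation": [-568, 522, 0], "rotation": [0, 0, -13.64], "claw": 87},
])

```text
clock: 0.6
tool_pos: [0.3794, -0.3801, 0.2263]
orientation: [180.0, 0.0, -111.9]
force: [0.3, -0.1, 0.3]
opening: 0.0869
gripper_force: 0.0
```

```bash
python3 -c "
from h import *
go([.58,.10,.227],-87)"
```

```text
shift mm [-520.3   -7.1   -0.7] rot/5deg [ 0.    0.   -4.98] pos [ 0.3794 -0.3801  0.2263] [ 1.7998e+02  1.0000e-02 -1.1190e+02] t 0.6 F [ 0.3 -0.1  0.3] op 0.0869
```

Emit:
arm_command([
  {"translation": [-216, -96, 0], "rotation": [0, 0, -5.78], "claw": 87},
  {"translation": [-216, -96, 0], "rotation": [0, 0, -5.78], "claw": 87},
  {"translation": [-216, -96, 0], "rotation": [0, 0, -5.78], "claw": 87},
  {"translation": [-216, -96, 0], "rotation": [0, 0, -5.78], "claw": 87},
  {"translation": [-216, -96, 0], "rotation": [0, 0, -5.78], "claw": 87},
])

```text
clock: 1.1
tool_pos: [0.5514, -0.216, 0.2263]
orientation: [180.0, 0.0, -83.1]
force: [0.3, -0.3, 0.5]
opening: 0.0869
gripper_force: 0.0
```

```bash
python3 -c "
from h import *
snap('wrist','w1')
go([.58,.10,.227],-87)"
```

```text
shift mm [-308.5  -62.9   -1.1] rot/5deg [-0.01  0.    0.77] pos [ 0.5545 -0.2138  0.2258] [-1.7997e+02  1.0000e-02 -8.3130e+01] t 1.15 F [4.9 1.  1. ] op 0.087
```

View pics/w1.png

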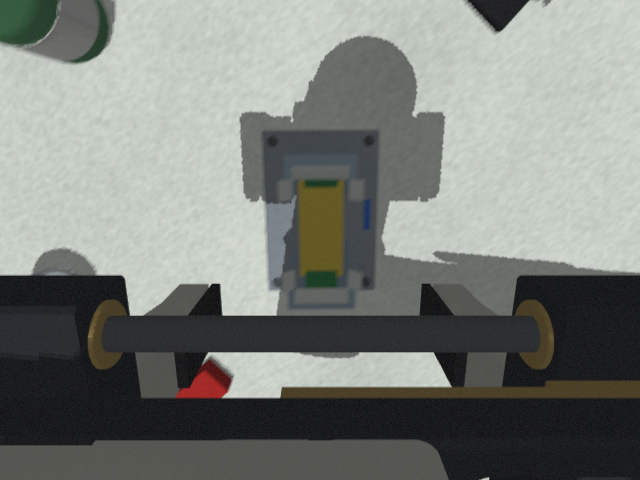

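The wrist picture shows the magazine square to the tool, with plate corners at about (265,131), (378,130) and (377,290), and the yellow floor at (300–344, 180–275). The arm was still settling, so I'll measure again now it is at rest.

```bash
cat > mag.py <<'E'
from h import *
ctrl.snapshot('side')
o=snap('wrist','w2'); print(o["qvel"].round(2))
z=np.load('pics/w2.npz'); w,p=z['w'],z['p']; Z=w[...,2]; hsv=cv2.cvtColor(p,cv2.COLOR_RGB2HSV).astype(int)
v,u=np.mgrid[:480,:640]
box=(u>240)&(u<400)&(v>100)&(v<312)&(w[...,1]<-.1)
def rect(m,l):
    m=cv2.morphologyEx(m.astype(np.uint8),cv2.MORPH_OPEN,np.ones((3,3)))>0
    q=w[m]; r=cv2.minAreaRect((q[:,:2]*1000).astype(np.float32)); print(l,m.sum(),np.round(r[0],1),np.round(r[1],1),round(r[2],2),np.median(q[:,2]).round(4))
print("bench z",np.median(Z[110:130,250:400]))
rect(box&(Z>.005)&(Z<.014)&(u>258),"plate")
rect(box&(Z>.085)&(Z<.115),"walls")
rect(box&(Z>.098)&(Z<.115),"flares")
rect(box&(hsv[...,0]>18)&(hsv[...,0]<32)&(hsv[...,1]>140),"floor")
go([.58,.10,.227],-87)
E
python3 mag.py
```

```text
[-2.98 -1.52 -2.14  0.04 -0.61  2.44]
bench z -0.0010152040495562398
plate 8927 [ 549.5 -215.6] [109.9 159.3] 7.22 0.0072
walls 4979 [ 549.5 -215.4] [ 61.7 122.4] 6.96 0.0944
flares 1489 [ 549.5 -215.7] [ 61.7 105.8] 6.96 0.1009
floor 3701 [ 551.3 -231.5] [ 35.5 109.1] 7.32 0.0722
shift mm [-310.8  -66.6   -1.3] rot/5deg [0.02 0.   0.77] pos [ 0.5509 -0.2165  0.2256] [ 1.7992e+02  3.0000e-02 -8.3160e+01] t 1.25 F [-1.1 -0.6  0.8] op 0.0869
```

Emit:
arm_command([
  {"translation": [-311, -67, 0], "rotation": [0, 0, 0.7], "claw": 87},
  {"translation": [-311, -67, 0], "rotation": [0, 0, 0.7], "claw": 87},
  {"translation": [-311, -67, 0], "rotation": [0, 0, 0.7], "claw": 87},
  {"translation": [-311, -67, 0], "rotation": [0, 0, 0.7], "claw": 87},
  {"translation": [-311, -67, 0], "rotation": [0, 0, 0.7], "claw": 87},
])

```text
clock: 1.75
tool_pos: [0.573, 0.0313, 0.2267]
orientation: [-180.0, 0.0, -86.9]
force: [1.2, -0.3, -0.4]
opening: 0.0867
gripper_force: 0.0
```

```bash
python3 -c "
from h import *
go([.58,.089,.20],-86.5)"
```

```text
shift mm [-57.2 -10.1  26.7] rot/5deg [-0.    0.   -0.08] pos [0.573  0.0313 0.2267] [-180.      0.    -86.91] t 1.75 F [ 1.2 -0.3 -0.4] op 0.0867
```

Emit:
arm_command([
  {"translation": [-35, -8, 10], "rotation": [0, 0, -0.08], "claw": 87},
  {"translation": [-57, -10, 20], "rotation": [0, 0, -0.08], "claw": 87},
  {"translation": [-57, -10, 27], "rotation": [0, 0, -0.08], "claw": 87},
  {"translation": [-57, -10, 27], "rotation": [0, 0, -0.08], "claw": 87},
  {"translation": [-57, -10, 27], "rotation": [0, 0, -0.08], "claw": 87},
])

```text
clock: 2.25
tool_pos: [0.5803, 0.0866, 0.1997]
orientation: [180.0, -0.0, -86.5]
force: [0.6, -0.3, 0.1]
opening: 0.0876
gripper_force: 0.0
```

```bash
cat > pk.py <<'E'
from h import *
import sys
o=snap('wrist',sys.argv[1]); print(o["qvel"].round(1))
z=np.load(f'pics/{sys.argv[1]}.npz'); w,p=z['w'],z['p']; Z=w[...,2]; hsv=cv2.cvtColor(p,cv2.COLOR_RGB2HSV).astype(int)
x0,y0=float(sys.argv[2]),float(sys.argv[3])
near=(abs(w[...,0]-x0)<.04)&(abs(w[...,1]-y0)<.07)
m=near&(Z>.015)&(Z<.03)
m=cv2.morphologyEx(m.astype(np.uint8),cv2.MORPH_OPEN,np.ones((3,3)))>0
n,l,s,_=cv2.connectedComponentsWithStats(m.astype(np.uint8)); i=1+np.argmax(s[1:,4]); m=l==i
q=w[m]; r=cv2.minAreaRect((q[:,:2]*1000).astype(np.float32)); print("pack",m.sum(),np.round(r[0],1),np.round(r[1],1),round(r[2],2),np.median(q[:,2]).round(4),"hsv",np.median(hsv[m],0),"bbox",s[i])
go([float(a) for a in sys.argv[2:5]],float(sys.argv[5]))
E
python3 pk.py p1 .58 .089 .003 -86.5
```

```text
[-0.2 -0.5  0.5  0.  -0.  -0.2]
pack 3628 [581.3  89.1] [36.  79.2] 3.29 0.0232 hsv [133. 124. 154.] bbox [ 299  179   42   89 3628]
shift mm [ -2.4   0.5 197. ] rot/5deg [-0. -0. -0.] pos [0.5806 0.0867 0.2   ] [-179.98   -0.    -86.51] t 2.3 F [-0.4  0.9  0.3] op 0.0867
```

View pics/p1.png

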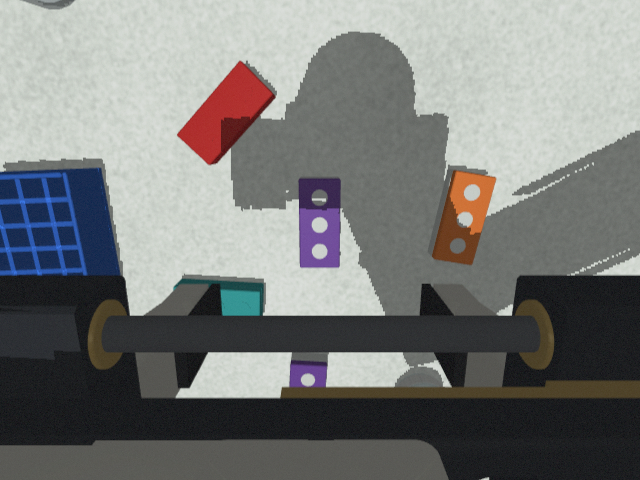

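The picture shows the purple pack upright at (299–341, 179–267), with orange at (464,217) and turquoise at (225,297), both clear of the fingers. Going down to grasp it.

Emit:
arm_command([
  {"translation": [-2.4, -0.8, 50], "rotation": [0, 0, 0.04], "claw": 87},
  {"translation": [-2.4, -0.8, 100], "rotation": [0, 0, 0.04], "claw": 87},
  {"translation": [-2.4, -0.8, 150], "rotation": [0, 0, 0.04], "claw": 70},
  {"translation": [-2.4, -0.8, 185], "rotation": [0, 0, 0.04], "claw": 60},
  {"translation": [-2.4, -0.8, 197], "rotation": [0, 0, 0.04], "claw": 55},
])

```text
clock: 2.8
tool_pos: [0.5795, 0.0884, -0.0001]
orientation: [179.7, -0.1, -86.7]
force: [-24.0, -4.3, 86.5]
opening: 0.0683
gripper_force: 46.6
```

Emit:
arm_command([
  {"translation": [0, 0, 0], "rotation": [0, 0, 0], "claw": 50},
  {"translation": [0, 0, 0], "rotation": [0, 0, 0], "claw": 25},
  {"translation": [0, 0, 0], "rotation": [0, 0, 0], "claw": 20},
  {"translation": [0, 0, 0], "rotation": [0, 0, 0], "claw": 20},
  {"translation": [0, 0, 0], "rotation": [0, 0, 0], "claw": 20},
])

```text
clock: 3.3
tool_pos: [0.5818, 0.0905, 0.0036]
orientation: [-179.9, 0.0, -86.6]
force: [-1.5, -0.7, 5.9]
opening: 0.036
gripper_force: 30.0
```

Emit:
arm_command([
  {"translation": [0, 0, -20], "rotation": [0, 0, 0], "claw": 20},
  {"translation": [0, 0, -60], "rotation": [0, 0, 0], "claw": 20},
  {"translation": [0, 0, -110], "rotation": [0, 0, 0], "claw": 20},
  {"translation": [0, 0, -150], "rotation": [0, 0, 0], "claw": 20},
  {"translation": [0, 0, -165], "rotation": [0, 0, 0], "claw": 20},
])

```text
clock: 3.8
tool_pos: [0.5831, 0.091, 0.1727]
orientation: [-179.6, 0.1, -86.6]
force: [0.0, -0.0, -0.3]
opening: 0.0359
gripper_force: 30.0
```

```bash
python3 -c "
from h import *
go([.5495,-.2155,.17],-82.95)"
```

```text
shift mm [304.   51.8   1.8] rot/5deg [-0.08  0.02 -0.73] pos [0.5831 0.091  0.1727] [-1.7962e+02  1.2000e-01 -8.6590e+01] t 3.8 F [ 0.  -0.  -0.3] op 0.0359
```

Emit:
arm_command([
  {"translation": [304, 52, 0], "rotation": [0, 0, -0.73], "claw": 20},
  {"translation": [304, 52, 0], "rotation": [0, 0, -0.73], "claw": 20},
  {"translation": [304, 52, 0], "rotation": [0, 0, -0.73], "claw": 20},
  {"translation": [304, 52, 0], "rotation": [0, 0, -0.73], "claw": 20},
  {"translation": [304, 52, 0], "rotation": [0, 0, -0.73], "claw": 20},
])

```text
clock: 4.3
tool_pos: [0.553, -0.1597, 0.1679]
orientation: [-180.0, 0.0, -82.9]
force: [1.1, -0.1, -1.3]
opening: 0.0359
gripper_force: 30.0
```

Emit:
arm_command([
  {"translation": [40, 7, 0], "rotation": [0, 0, 0], "claw": 20},
  {"translation": [54, 9, 0], "rotation": [0, 0, 0], "claw": 20},
  {"translation": [54, 9, 0], "rotation": [0, 0, 0], "claw": 20},
  {"translation": [54, 9, 0], "rotation": [0, 0, 0], "claw": 20},
  {"translation": [54, 9, 0], "rotation": [0, 0, 0], "claw": 20},
])

```text
clock: 4.8
tool_pos: [0.5514, -0.2117, 0.1676]
orientation: [-180.0, 0.0, -82.9]
force: [1.3, 0.3, -0.8]
opening: 0.0356
gripper_force: 30.0
```

```bash
python3 -c "
from h import *
o=snap('wrist','c1'); snap('side','c1s'); snap('top','c1t')
z=np.load('pics/c1.npz'); w,p=z['w'],z['p']
Z=w[...,2]; near=(abs(w[...,0]-.55)<.05)&(abs(w[...,1]+.215)<.09)
hsv=cv2.cvtColor(p,cv2.COLOR_RGB2HSV)
print(np.histogram(Z[near],bins=np.arange(-.005,.25,.01)))
for lo,hi in((.165,.205),(.096,.115)):
  m=near&(Z>lo)&(Z<hi); q=w[m]
  if len(q): r=cv2.minAreaRect((q[:,:2]*1000).astype(np.float32)); print(lo,m.sum(),r,np.median(q[:,2]), q.min(0),q.max(0))
go([.5495,-.2155,.17],-82.95)"
```

```text
(array([ 1606,  6661,     6,     7,    27,   115,    47,  1307,   321,
        2347,  1812,     0,     0,     0,     0,     0,     1,   597,
        1231, 13077,   581,  1065,   469,   592,  3904]), array([-0.005,  0.005,  0.015,  0.025,  0.035,  0.045,  0.055,  0.065,
        0.075,  0.085,  0.095,  0.105,  0.115,  0.125,  0.135,  0.145,
        0.155,  0.165,  0.175,  0.185,  0.195,  0.205,  0.215,  0.225,
        0.235,  0.245]))
0.165 15486 ((552.2692260742188, -218.88455200195312), (67.7120132446289, 69.53721618652344), 7.037674903869629) 0.18697652223007583 [ 0.51912608 -0.25527547  0.16508286] [ 0.5863341  -0.18248615  0.20495942]
0.096 1630 ((554.6460571289062, -256.0231018066406), (62.18511962890625, 25.12824058532715), 7.3246989250183105) 0.10027348034638828 [ 0.52274968 -0.27111533  0.09600393] [ 0.58524668 -0.23992751  0.10373592]
shift mm [ 3.6  2.5 -2.3] rot/5deg [-0.    0.    0.01] pos [ 0.5515 -0.2116  0.1677] [-179.99    0.    -82.89] t 4.95 F [ 0.8 -0.2 -1.3] op 0.0359
```

View pics/c1.png

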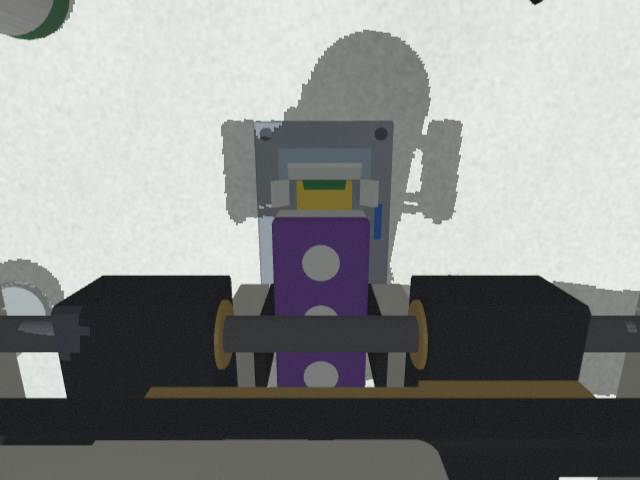

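The pack hangs level in the fingers, with its lid at (273–368, 217–385) and white caps at (321,263) and (321,376). The magazine mouth is ahead of it. I'll measure where the pack sits relative to the TCP.

```bash
cat > held.py <<'E'
from h import *
import sys
from scipy.spatial.transform import Rotation as R
def held(fn,o,zl,zh):
    z=np.load(f'pics/{fn}.npz'); w,p=z['w'],z['p']; hsv=cv2.cvtColor(p,cv2.COLOR_RGB2HSV).astype(int)
    T=(w-o["tool_pos"])@R.from_euler('xyz',o["orientation"],degrees=True).as_matrix()*1000
    v,u=np.mgrid[:480,:640]
    m=(w[...,2]>zl)&(w[...,2]<zh)&(hsv[...,0]>120)&(hsv[...,0]<150)&(hsv[...,1]>70)&(u>250)&(u<390)&(v<385)
    q=T[m]; A=np.c_[q[:,:2],np.ones(len(q))]; c=np.linalg.lstsq(A,q[:,2],rcond=None)[0]
    print("lid pts",len(q),"tool x end(+)",np.percentile(q[:,0],[98,99.5,100]).round(1),"y",np.percentile(q[:,1],[.5,50,99.5]).round(1),"z med",np.median(q[:,2]).round(1),"tilt deg x,y",np.degrees(c[:2]).round(2))
    # row-by-row centre -> yaw
    rows=[(np.median(T[r][m[r]][:,0]),(T[r][m[r]][:,1].min()+T[r][m[r]][:,1].max())/2) for r in range(225,300,3) if m[r].sum()>20]
    rows=np.array(rows); k=np.polyfit(rows[:,0],rows[:,1],1); print("centre line y=",k.round(3),"yaw rel",np.degrees(k[0]).round(2))
E
python3 -c "
from held import *
o=ctrl.get_obs(); held('c1',o,.17,.205); go([.5495,-.2155,.17],-82.95)"
```

```text
lid pts 10099 tool x end(+) [41.7 41.8 42.1] y [-17.6   0.3  17.9] z med -19.3 tilt deg x,y [ 0.62 -0.05]
centre line y= [0.006 0.064] yaw rel 0.32
shift mm [ 3.6  2.5 -2.3] rot/5deg [-0.    0.    0.01] pos [ 0.5515 -0.2116  0.1677] [-179.99    0.    -82.89] t 4.95 F [ 0.8 -0.2 -1.3] op 0.0359
```

Emit:
arm_command([
  {"translation": [1.6, 2.4, 20], "rotation": [0, 0, 0.0], "claw": 20},
  {"translation": [1.6, 2.4, 45], "rotation": [0, 0, 0], "claw": 20},
  {"translation": [1.6, 2.4, 60], "rotation": [0, 0, 0], "claw": 20},
  {"translation": [1.6, 2.4, 68], "rotation": [0, 0, 0], "claw": 20},
  {"translation": [1.6, 2.4, 72], "rotation": [0, 0, 0], "claw": 20},
])

```text
clock: 5.45
tool_pos: [0.5491, -0.2141, 0.095]
orientation: [180.0, 0.0, -82.9]
force: [-0.4, 0.9, -1.8]
opening: 0.0355
gripper_force: 30.0
```

Emit:
arm_command([
  {"translation": [0, 0, 3], "rotation": [0, 0, 0], "claw": 20},
  {"translation": [0, 0, 7], "rotation": [0, 0, 0], "claw": 20},
  {"translation": [0, 0, 11], "rotation": [0, 0, 0], "claw": 20},
  {"translation": [0, 0, 15], "rotation": [0, 0, 0], "claw": 20},
  {"translation": [0, 0, 18], "rotation": [0, 0, 0], "claw": 20},
])

```text
clock: 5.95
tool_pos: [0.5501, -0.2148, 0.0783]
orientation: [-179.9, -0.0, -83.0]
force: [-0.3, 0.2, 1.6]
opening: 0.0355
gripper_force: 30.0
```

Emit:
arm_command([
  {"translation": [0, 0, 3], "rotation": [0, 0, 0], "claw": 20},
  {"translation": [0, 0, 6], "rotation": [0, 0, 0], "claw": 20},
  {"translation": [0, 0, 9], "rotation": [0, 0, 0], "claw": 20},
  {"translation": [0, 0, 12], "rotation": [0, 0, 0], "claw": 20},
  {"translation": [0, 0, 15], "rotation": [0, 0, 0], "claw": 20},
])

```text
clock: 6.45
tool_pos: [0.5497, -0.2148, 0.0627]
orientation: [-179.9, -0.0, -83.0]
force: [1.6, 0.2, 5.4]
opening: 0.0357
gripper_force: 30.0
```

Emit:
arm_command([
  {"translation": [0, 0, 3], "rotation": [0, 0, 0], "claw": 20},
  {"translation": [0, 0, 6], "rotation": [0, 0, 0], "claw": 20},
  {"translation": [0, 0, 9], "rotation": [0, 0, 0], "claw": 20},
  {"translation": [0, 0, 12], "rotation": [0, 0, 0], "claw": 20},
  {"translation": [0, 0, 15], "rotation": [0, 0, 0], "claw": 20},
])

```text
clock: 6.95
tool_pos: [0.5497, -0.2147, 0.0476]
orientation: [-179.9, -0.0, -83.0]
force: [2.4, 0.2, 4.3]
opening: 0.0357
gripper_force: 30.0
```

```bash
python3 -c "
from held import *
o=snap('wrist','c2'); held('c2',o,.05,.105); go([.5495,-.2155,.0475],-82.95)"
```

```text
lid pts 7988 tool x end(+) [35.1 37.2 43.6] y [-17.8   0.2  17.8] z med -19.4 tilt deg x,y [-0.12 -0.21]
centre line y= [ 0.028 -0.815] yaw rel 1.61
shift mm [ 0.8  0.1 -0.4] rot/5deg [-0.01 -0.   -0.01] pos [ 0.5495 -0.2147  0.0471] [-1.7996e+02 -1.0000e-02 -8.2980e+01] t 7.0 F [2.7 0.3 3.5] op 0.0358
```

The lid is at 66.5 mm and its end is now hidden by the lip, so it has snapped in. Releasing.

Emit:
arm_command([
  {"translation": [0, 0, 0], "rotation": [0, 0, 0], "claw": 45},
  {"translation": [0, 0, 0], "rotation": [0, 0, 0], "claw": 55},
  {"translation": [0, 0, 0], "rotation": [0, 0, 0], "claw": 60},
  {"translation": [0, 0, -15], "rotation": [0, 0, 0], "claw": 70},
  {"translation": [0, 0, -40], "rotation": [0, 0, 0], "claw": 75},
])

```text
clock: 7.5
tool_pos: [0.5471, -0.2144, 0.086]
orientation: [179.7, 0.1, -83.0]
force: [0.8, -0.6, 0.6]
opening: 0.0702
gripper_force: 0.0
```

Emit:
arm_command([
  {"translation": [0, 0, -50], "rotation": [0, 0, 0], "claw": 80},
  {"translation": [0, 0, -90], "rotation": [0, 0, 0], "claw": 87},
  {"translation": [0, 0, -120], "rotation": [0, 0, 0], "claw": 87},
  {"translation": [0, 0, -120], "rotation": [0, 0, 0], "claw": 87},
  {"translation": [0, 0, -120], "rotation": [0, 0, 0], "claw": 87},
])

```text
clock: 8.0
tool_pos: [0.5488, -0.2145, 0.2079]
orientation: [-179.9, 0.0, -83.0]
force: [0.1, -0.7, -1.4]
opening: 0.0869
gripper_force: 0.0
```

```bash
python3 -c "
from held import *
o=snap('wrist','c3'); held('c3',o,.05,.09)
z=np.load('pics/c3.npz'); w,p=z['w'],z['p']; hsv=cv2.cvtColor(p,cv2.COLOR_RGB2HSV).astype(int)
m=(w[...,2]>.04)&(w[...,2]<.11)&(hsv[...,0]>120)&(hsv[...,0]<150)&(hsv[...,1]>70)&(abs(w[...,1]+.215)<.06)
print(np.median(w[m],0))
go([.581,.26,.20],-90)"
```

```text
lid pts 3351 tool x end(+) [37.5 40.8 41.5] y [-18.   -0.4  17.3] z med 134.8 tilt deg x,y [ 0.2 -0.1]
centre line y= [ 0.005 -0.285] yaw rel 0.27
[ 0.54954303 -0.2182064   0.0731307 ]
shift mm [-466.9  -90.3    7.1] rot/5deg [0.01 0.01 1.4 ] pos [ 0.5483 -0.2144  0.2068] [ 1.7994e+02  5.0000e-02 -8.3000e+01] t 8.05 F [-0.1 -0.9 -1.1] op 0.0869
```

View pics/c3.png

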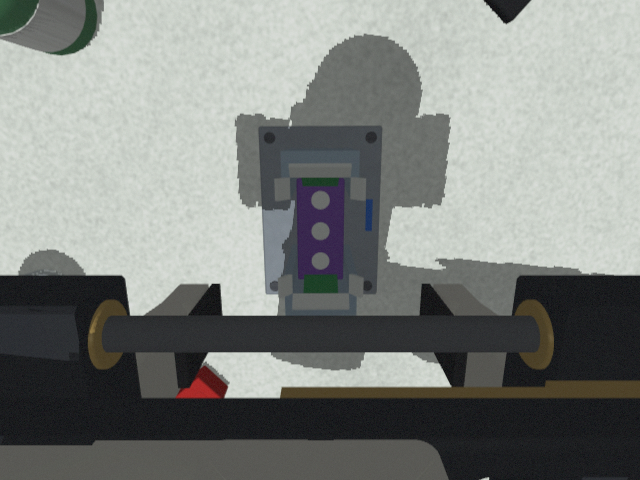

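Pack one's lid is at 73 mm, level, with green lips over both ends at (320,181) and (320,284). Now the second pack.

Emit:
arm_command([
  {"translation": [-467, -90, 5], "rotation": [0, 0, 1.4], "claw": 87},
  {"translation": [-467, -90, 5], "rotation": [0, 0, 1.4], "claw": 87},
  {"translation": [-467, -90, 5], "rotation": [0, 0, 1.4], "claw": 87},
  {"translation": [-467, -90, 5], "rotation": [0, 0, 1.4], "claw": 87},
  {"translation": [-467, -90, 5], "rotation": [0, 0, 1.4], "claw": 87},
])

```text
clock: 8.55
tool_pos: [0.5649, 0.0364, 0.2032]
orientation: [179.8, -0.1, -90.0]
force: [2.1, -0.7, -0.1]
opening: 0.0869
gripper_force: 0.0
```

```bash
python3 -c "
from h import *
go([.581,.265,.20],-90)"
```

```text
shift mm [-228.6  -16.1    3. ] rot/5deg [ 0.03 -0.01  0.  ] pos [0.5649 0.0364 0.2032] [ 1.7984e+02 -5.0000e-02 -9.0000e+01] t 8.55 F [ 2.1 -0.7 -0.1] op 0.0869
```

Emit:
arm_command([
  {"translation": [-50, -4, 1], "rotation": [0, 0, 0], "claw": 87},
  {"translation": [-100, -8, 2], "rotation": [0, 0, 0], "claw": 87},
  {"translation": [-150, -12, 3], "rotation": [0, 0, 0], "claw": 87},
  {"translation": [-200, -15, 3], "rotation": [0, 0, 0], "claw": 87},
  {"translation": [-229, -16, 3], "rotation": [0, 0, 0], "claw": 87},
])

```text
clock: 9.05
tool_pos: [0.581, 0.2667, 0.1995]
orientation: [179.8, -0.1, -89.9]
force: [0.4, -0.4, 0.3]
opening: 0.0871
gripper_force: 0.0
```

Emit:
arm_command([
  {"translation": [0, 0, 0], "rotation": [0, 0, 0], "claw": 87},
  {"translation": [0, 0, 0], "rotation": [0, 0, 0], "claw": 87},
  {"translation": [0, 0, 0], "rotation": [0, 0, 0], "claw": 87},
])

```text
clock: 9.35
tool_pos: [0.5814, 0.2628, 0.2007]
orientation: [179.9, -0.1, -90.0]
force: [0.3, 0.5, -0.2]
opening: 0.0871
gripper_force: 0.0
```

```bash
python3 pk.py p2 .5815 .2675 .004 -90
```

```text
[-0.8 -0.8  0.2  0.1  0.  -0. ]
pack 3625 [583.4 268.9] [80.7 36. ] 89.92 0.0232 hsv [134. 124. 148.] bbox [ 297  182   42   90 3625]
shift mm [-5.100e+00 -1.000e-01  1.972e+02] rot/5deg [ 0.01 -0.01 -0.01] pos [0.5817 0.2626 0.2012] [ 1.7993e+02 -5.0000e-02 -9.0040e+01] t 9.4 F [ 1.  -0.2 -0.3] op 0.0869
```

Emit:
arm_command([
  {"translation": [-6.3, -1.7, 45], "rotation": [0, 0, 0], "claw": 87},
  {"translation": [-6.3, -1.7, 90], "rotation": [0, 0, 0], "claw": 80},
  {"translation": [-6.3, -1.7, 130], "rotation": [0, 0, 0], "claw": 70},
  {"translation": [-6.3, -1.7, 160], "rotation": [0, 0, 0], "claw": 70},
  {"translation": [-6.3, -1.7, 178], "rotation": [0, 0, 0], "claw": 70},
])

```text
clock: 9.9
tool_pos: [0.5825, 0.2677, 0.0212]
orientation: [179.8, -0.1, -90.1]
force: [0.0, -0.6, -0.2]
opening: 0.0705
gripper_force: 0.0
```

Emit:
arm_command([
  {"translation": [0, 0, 9], "rotation": [0, 0, 0], "claw": 65},
  {"translation": [0, 0, 15], "rotation": [0, 0, 0], "claw": 60},
  {"translation": [0, 0, 18], "rotation": [0, 0, 0], "claw": 55},
  {"translation": [0, 0, 19], "rotation": [0, 0, 0], "claw": 50},
  {"translation": [0, 0, 19], "rotation": [0, 0, 0], "claw": 45},
])

```text
clock: 10.4
tool_pos: [0.5841, 0.2703, 0.0058]
orientation: [-179.9, 0.1, -90.0]
force: [-0.4, 0.1, 0.6]
opening: 0.0474
gripper_force: 0.0
```

Emit:
arm_command([
  {"translation": [0, 0, 0], "rotation": [0, 0, 0], "claw": 30},
  {"translation": [0, 0, 0], "rotation": [0, 0, 0], "claw": 20},
  {"translation": [0, 0, 0], "rotation": [0, 0, 0], "claw": 20},
  {"translation": [0, 0, 0], "rotation": [0, 0, 0], "claw": 20},
])

```text
clock: 10.8
tool_pos: [0.5839, 0.2704, 0.0056]
orientation: [-180.0, 0.0, -90.0]
force: [-2.4, 0.3, 5.5]
opening: 0.0358
gripper_force: 30.0
```

Emit:
arm_command([
  {"translation": [0, 0, -20], "rotation": [0, 0, 0], "claw": 20},
  {"translation": [0, 0, -60], "rotation": [0, 0, 0], "claw": 20},
  {"translation": [0, 0, -110], "rotation": [0, 0, 0], "claw": 20},
  {"translation": [0, 0, -150], "rotation": [0, 0, 0], "claw": 20},
  {"translation": [0, 0, -165], "rotation": [0, 0, 0], "claw": 20},
])

```text
clock: 11.3
tool_pos: [0.5854, 0.2711, 0.175]
orientation: [-179.7, 0.2, -89.9]
force: [0.8, 0.2, -0.6]
opening: 0.0357
gripper_force: 30.0
```

```bash
python3 -c "
from h import *
go([.5495,-.2135,.17],-82.95)"
```

```text
shift mm [484.6  36.4   3. ] rot/5deg [-0.07  0.04 -1.4 ] pos [0.5854 0.2711 0.175 ] [-179.68    0.21  -89.95] t 11.3 F [ 0.8  0.2 -0.6] op 0.0357
```

Emit:
arm_command([
  {"translation": [485, 36, 0], "rotation": [0, 0, -1.4], "claw": 20},
  {"translation": [485, 36, 0], "rotation": [0, 0, -1.4], "claw": 20},
  {"translation": [485, 36, 0], "rotation": [0, 0, -1.4], "claw": 20},
  {"translation": [485, 36, 0], "rotation": [0, 0, -1.4], "claw": 20},
  {"translation": [485, 36, 0], "rotation": [0, 0, -1.4], "claw": 20},
])

```text
clock: 11.8
tool_pos: [0.5646, 0.019, 0.1699]
orientation: [-180.0, 0.0, -83.0]
force: [0.9, -0.4, -0.9]
opening: 0.0358
gripper_force: 30.0
```

```bash
python3 -c "
from h import *
go([.5495,-.2135,.17],-82.95)"
```

```text
shift mm [ 2.289e+02  4.350e+01 -1.000e-01] rot/5deg [-0.  0. -0.] pos [0.5646 0.019  0.1699] [-1.800e+02  1.000e-02 -8.295e+01] t 11.8 F [ 0.9 -0.4 -0.9] op 0.0358
```

Emit:
arm_command([
  {"translation": [49, 9, 0], "rotation": [0, 0, 0], "claw": 20},
  {"translation": [97, 18, 0], "rotation": [0, 0, 0], "claw": 20},
  {"translation": [145, 27, 0], "rotation": [0, 0, 0], "claw": 20},
  {"translation": [193, 36, 0], "rotation": [0, 0, 0], "claw": 20},
  {"translation": [229, 43.5, 0], "rotation": [0, 0, 0], "claw": 20},
])

```text
clock: 12.3
tool_pos: [0.5493, -0.2143, 0.1697]
orientation: [180.0, 0.0, -83.0]
force: [0.5, 1.4, 0.5]
opening: 0.0356
gripper_force: 30.0
```

Emit:
arm_command([
  {"translation": [0, 0, 0], "rotation": [0, 0, 0], "claw": 20},
  {"translation": [0, 0, 0], "rotation": [0, 0, 0], "claw": 20},
  {"translation": [0, 0, 0], "rotation": [0, 0, 0], "claw": 20},
  {"translation": [0, 0, 0], "rotation": [0, 0, 0], "claw": 20},
])

```text
clock: 12.7
tool_pos: [0.5502, -0.2108, 0.1699]
orientation: [-180.0, 0.0, -82.9]
force: [0.3, 0.2, -0.3]
opening: 0.0357
gripper_force: 30.0
```

```bash
python3 -c "
from held import *
o=snap('wrist','c4'); held('c4',o,.17,.205); go([.5495,-.2155,.09],-82.95)"
```

```text
lid pts 9996 tool x end(+) [42.2 42.3 42.5] y [-17.7   0.2  17.7] z med -17.4 tilt deg x,y [ 0.6  -0.06]
centre line y= [ 0.011 -0.317] yaw rel 0.63
shift mm [ 4.6  1.4 80. ] rot/5deg [-0.    0.    0.01] pos [ 0.5503 -0.2108  0.17  ] [-179.99    0.    -82.89] t 12.75 F [-1.3  0.6  0.3] op 0.0359
```

Emit:
arm_command([
  {"translation": [2.2, 1.3, 20], "rotation": [0, 0, 0], "claw": 20},
  {"translation": [2.2, 1.3, 45], "rotation": [0, 0, 0], "claw": 20},
  {"translation": [2.2, 1.3, 60], "rotation": [0, 0, 0], "claw": 20},
  {"translation": [2.2, 1.3, 68], "rotation": [0, 0, 0], "claw": 20},
  {"translation": [2.2, 1.3, 72], "rotation": [0, 0, 0], "claw": 20},
])

```text
clock: 13.25
tool_pos: [0.5491, -0.2135, 0.0974]
orientation: [180.0, 0.0, -82.9]
force: [-0.8, 0.7, 0.1]
opening: 0.0361
gripper_force: 30.0
```

Emit:
arm_command([
  {"translation": [0, 0, 4], "rotation": [0, 0, 0], "claw": 20},
  {"translation": [0, 0, 8], "rotation": [0, 0, 0], "claw": 20},
  {"translation": [0, 0, 12], "rotation": [0, 0, 0], "claw": 20},
  {"translation": [0, 0, 16], "rotation": [0, 0, 0], "claw": 20},
  {"translation": [0, 0, 18], "rotation": [0, 0, 0], "claw": 20},
])

```text
clock: 13.75
tool_pos: [0.551, -0.2147, 0.0819]
orientation: [-179.8, -0.1, -82.9]
force: [0.9, 0.3, 3.2]
opening: 0.0355
gripper_force: 30.0
```

Emit:
arm_command([
  {"translation": [0, 0, 3], "rotation": [0, 0, 0], "claw": 20},
  {"translation": [0, 0, 6], "rotation": [0, 0, 0], "claw": 20},
  {"translation": [0, 0, 9], "rotation": [0, 0, 0], "claw": 20},
  {"translation": [0, 0, 12], "rotation": [0, 0, 0], "claw": 20},
  {"translation": [0, 0, 15], "rotation": [0, 0, 0], "claw": 20},
])

```text
clock: 14.25
tool_pos: [0.5508, -0.2147, 0.0663]
orientation: [-179.8, -0.1, -82.9]
force: [0.7, -2.3, 6.9]
opening: 0.036
gripper_force: 30.0
```

```bash
python3 -c "
from held import *
o=snap('wrist','c5'); held('c5',o,.05,.12); go([.5495,-.2155,.0495],-82.95)"
```

```text
lid pts 9731 tool x end(+) [41.7 42.1 42.5] y [-17.8   0.2  17.8] z med -17.5 tilt deg x,y [ 0.18 -0.22]
centre line y= [-0.    -0.105] yaw rel -0.01
shift mm [ 0.7  1.3 16.3] rot/5deg [-0.04 -0.02  0.  ] pos [ 0.5507 -0.2146  0.0658] [-1.7982e+02 -8.0000e-02 -8.2940e+01] t 14.3 F [ 2.1 -2.   4.4] op 0.0353
```

Emit:
arm_command([
  {"translation": [0, 0, 4], "rotation": [0, 0, 0], "claw": 20},
  {"translation": [0, 0, 8], "rotation": [0, 0, 0], "claw": 20},
  {"translation": [0, 0, 12], "rotation": [0, 0, 0], "claw": 20},
  {"translation": [0, 0, 15], "rotation": [0, 0, 0], "claw": 20},
  {"translation": [0, 0, 17], "rotation": [0, 0, 0], "claw": 20},
])

```text
clock: 14.8
tool_pos: [0.5507, -0.2147, 0.0491]
orientation: [-179.8, -0.1, -82.9]
force: [1.2, -1.3, 7.2]
opening: 0.0358
gripper_force: 30.0
```

```bash
python3 -c "
from held import *
o=snap('wrist','c6'); held('c6',o,.05,.12); go([.5495,-.2155,.0495],-82.95)"
```

```text
lid pts 7731 tool x end(+) [34.5 37.2 43.5] y [-17.8  -0.6  17.8] z med -17.5 tilt deg x,y [ 0.02 -0.16]
centre line y= [ 0.006 -0.166] yaw rel 0.36
shift mm [ 0.7  1.3 -0.7] rot/5deg [-0.03 -0.02  0.  ] pos [ 0.5507 -0.2147  0.0488] [-1.7983e+02 -8.0000e-02 -8.2940e+01] t 14.85 F [ 1.7 -1.6  6.6] op 0.0362
```

The lid is at 66.3 mm with the lip again over its end, so I'm releasing and backing off.

Emit:
arm_command([
  {"translation": [0, 0, 0], "rotation": [0, 0, 0], "claw": 45},
  {"translation": [0, 0, 0], "rotation": [0, 0, 0], "claw": 55},
  {"translation": [0, 0, 0], "rotation": [0, 0, 0], "claw": 60},
  {"translation": [0, 0, -15], "rotation": [0, 0, 0], "claw": 70},
  {"translation": [0, 0, -40], "rotation": [0, 0, 0], "claw": 75},
])

```text
clock: 15.35
tool_pos: [0.5473, -0.2139, 0.0864]
orientation: [179.7, 0.1, -83.0]
force: [0.3, 0.9, 0.4]
opening: 0.0702
gripper_force: 0.0
```

Emit:
arm_command([
  {"translation": [0, 0, -50], "rotation": [0, 0, 0], "claw": 80},
  {"translation": [0, 0, -90], "rotation": [0, 0, 0], "claw": 87},
  {"translation": [0, 0, -120], "rotation": [0, 0, 0], "claw": 87},
  {"translation": [0, 0, -120], "rotation": [0, 0, 0], "claw": 87},
  {"translation": [0, 0, -120], "rotation": [0, 0, 0], "claw": 87},
])

```text
clock: 15.85
tool_pos: [0.549, -0.214, 0.2083]
orientation: [-179.9, 0.0, -83.0]
force: [-0.5, 0.3, -0.4]
opening: 0.0866
gripper_force: 0.0
```

```bash
python3 -c "
from held import *
o=snap('wrist','c7'); held('c7',o,.05,.12)
z=np.load('pics/c7.npz'); w,p=z['w'],z['p']; hsv=cv2.cvtColor(p,cv2.COLOR_RGB2HSV).astype(int)
m=(w[...,2]>.04)&(w[...,2]<.11)&(hsv[...,0]>120)&(hsv[...,0]<150)&(hsv[...,1]>70)&(abs(w[...,1]+.215)<.06)
print(np.median(w[m],0),o['clock'],o['force'])"
```

```text
lid pts 3363 tool x end(+) [38.3 41.9 42.6] y [-19.1  -1.9  16.4] z med 135.1 tilt deg x,y [ 0.16 -0.  ]
centre line y= [-0.013 -1.525] yaw rel -0.74
[ 0.55088351 -0.21788609  0.07314297] 15.85 [-0.47954903  0.25631712 -0.36543394]
```

View pics/c7.png

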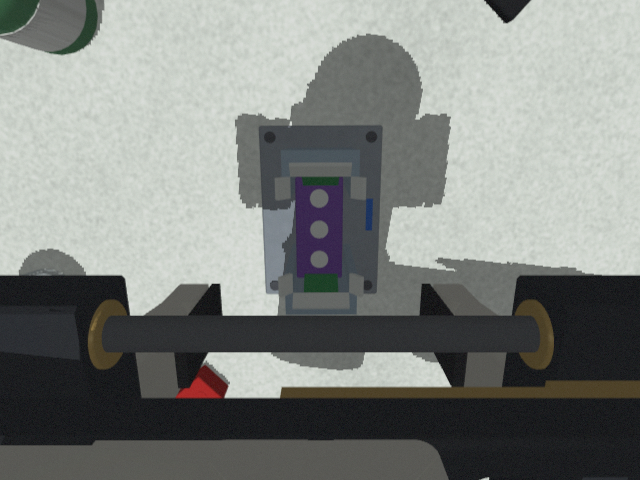

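The second lid sits at 73 mm, level and under both green lips at (320,181) and (320,284), about 1 mm off centre. The arm is clear, so I'm handing in.

```bash
python3 -c "
from h import *
print(ctrl.close_job())"
```

```text
the job is handed in; nothing more can be done
None
```

Both purple packs are loaded and held under the lips: the top lid measured 73 mm and level, with the first pack pushed down beneath it. I never touched the orange pack, and I handed the job in at about 16 s; the hand-in gave no verdict.

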